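# Collar on the stand pillar, then find the loose base bolt and hold its cap open

## Robot

A 6-joint arm with a two-finger parallel gripper is mounted at the origin on the work surface. World frame = base frame: x ahead of the robot, y to its left, z up, the work surface at z = 0. Lengths are in m, angles in rad, forces in N, time in s.
With the tool pointing down it reaches from about 0.35 to 0.975 m from the base axis. Payload 4.9 kg.
Tool frame: the origin (TCP) lies midway between the tips of the shut fingers; the grasp point (between the pads) lies 19 mm behind it; z points along the fingers, y is the line along which they close (so a half turn about z gives the same grasp; the last joint's range is limited). The gripper opens to 85 mm and grips with 20 to 120 N. Pads are 22 mm wide; open, the fingers measure 114 mm over their backs; the gripper's body (76 mm by 85 mm) begins 54 mm behind the grasp point. The pads swing forward as they close: fully open they stand 13 mm farther back than shut.
Start: joints at [1.072, 0.053, 1.613, -0, 1.476, -0.119], TCP at [0.232, 0.58, 0.231] pointing down, gripper open.
Joint ranges: [-3.01, 3.01], [-1.01, 2.22], [0.06, 2.58], [-1.02, 4.17], [0.09, 2.62], [-3.14, 3.14]. Speed limits (rad/s): [2.57, 2.57, 3.14, 3.14, 3.14, 3.14].

## Interface

Orientations are given as a rotation vector (axis times angle).
In Python, from station import ctrl gives the robot as it stands. The module is installed in compiled form; this text tells all that it offers.
- The arm moves only by the shell command python3 -m handwheel 'ROWS' [OPENING] [FORCE]. ROWS is JSON, a list of rows, each a list of 2 entries, a list of its own where there are three numbers: the shift along the tool's x, y, z in cm, then the turn, a rotation vector about the tool's x, y, z in rad. In form: [[[tx, ty, tz], [ax, ay, az]], ...]. A call has 1 to 5 rows; each row is the pose to reach, as a shift and turn from the pose commanded when the call began, along the tool's axes at that moment; what a row does not reach only later rows make up. A row lasts 1/8 s, in which the tool goes at most 62.5 mm and 10.7 degrees, less where a joint would pass 70% of its speed; a pose out of reach is approached as far as the arm can. A call with a gripper value outside its range is refused whole. OPENING is the gripper's target within -1 to 1 (shut at 1, half-way at 0, fully open at -1), set as the call begins (- or left out, the last holds). The fingers move at their own pace and stop on an object; FORCE is the grip in N (left out, the last holds). Time passes only in rows, so rows that repeat a pose let the fingers close. It gives the time, the measured TCP pose, the force, the opening and the grip force at its end, in the units of the state.
- ctrl.get_obs(): the state, without advancing time (a new reading comes with each control period).
- ctrl.get_image(name): name is "scene" or "top" or "wrist"; returns the picture (384x512x3 uint8, blue, green, red); there is no depth.
- ctrl.calibration(name): a dict with "fx", "fy", "cx", "cy" (pixels), "R" (3x3) and "t" (3): a world point X has camera coordinates R X + t. Camera axes: x right, y down, z forward; pixel columns grow to the right and rows downward; lengths in m; the calibration is good to about 2 mm. A picture is of the moment at which its call begins: read the wrist's pose just before it. calibration takes no time and is no camera call; for the wrist camera it gives the pose at the moment of the call.
- ctrl.finish_job(): hands the job in; it is judged then, once.
Trained networks look in the newest picture that a camera, given by its name, has taken for a name from the list of things; names that differ only in an ending like _2 or _b are one class to them, and where a whole thing is asked for, a point or a joint stands for the part that bears it (a point fixed in the world has none). Each returns a list of dicts, best first, with "score" (0 to 1); they miss things now and then, are a little off and sometimes report something else, mostly with a low value. They report only what shows in the picture. A call takes as long as a camera call. They do not tell look-alikes from the thing itself.
- ctrl.look_for(camera, query): "position" ([column, row] in pixels, amid what is visible of it).
- ctrl.landmark_of(camera, query): "position" ([column, row] in pixels: a listed point, or the origin of a listed thing).
The state is a dict: "t": time; "q": joint angles; "dq": joint speeds; "effort": joint torques, N m; "tool_pos": TCP position; "tool_rot": TCP orientation; "contact_force": force on the tool from outside, world axes, zero at the start; "wrist_torque": the same for the moment, N m; "opening": finger opening in m; "grip_force": force on a finger pad.
Only numpy, scipy, OpenCV 4.12 (cv2) and the standard library are available. Lean on these libraries where they do the work, as an engineer would, in place of code of your own. Each camera call takes 0.05 s, during which the arm holds its last target. There are 200 camera calls.

## Task

Get the microscope stand ready for retightening: first slide the spacer collar over the pillar until it rests flat on the flange, and let it go. Then tap the three bolt heads from above to find the loose one, the one that sinks and stays down, and only then lift that bolt's hinged cap by its tab to about 45 degrees and finish while still holding it open for a colleague. Keep the other two caps shut and leave everything else on the bench where it is.

Things in the scene. Friction and masses are not known exactly. Their poses are not given: they have to be found in the camera images.
- collar: loose plain steel spacer collar: ring 52 outside diameter, 28 bore, 36 tall, about 0.2 kg, standing flat on the bench to the left or right of the stand; origin at the centre of its underside, z up along its axis
- stand: fixed grey cast base of a microscope boom stand: a bar 290 wide (y) by 128 deep (x) and 36 high, carrying three bolts in a row under three caps, and behind it (+x) a lower plate with the pillar. Origin on the bench, x from the bolts towards the pillar, y along the row of bolts, z up; its x points roughly away from the robot
- pillar_seat (a point): on the stand: centre of the steel flange (68 across, its top 30 above the bench) on which the collar must rest, on the axis of the pillar
- pillar_top (a point): top centre of the upright steel pillar: 24 diameter, 75 tall above the flange, its last 7 tapering to 16; the top is 105 above the bench
- bolt_1 (a joint): how far the left (+y of the stand) bolt has sunk, 0 to 0.0075 m. All three start at 0 and look the same. One of the three, different each time, is loose: pushed with more than about 2 N it slides down 7 mm and stays there; a tight bolt gives less than 2 mm under 25 N
- bolt_1_top (a point): top centre of the steel head (18 across, 12 tall) of the left (+y of the stand) bolt; 64 above the bench while it is up; it stands up through the window of cap 1, free of it; the bolts are 95 apart
- cap_1: hinged aluminium cap around the left (+y of the stand) bolt: plate 5 thick, 52 wide (y), ending at x 84, with a 32 x 32 window centred at x 32. Origin on the hinge axis at mid-thickness, on the robot's side, 38.5 above the bench; shut, axes as the stand's. Its far end rises and swings towards the robot (z tips towards the robot), up to 1.2 rad; falls shut if let go; 0.16 kg, hinge almost free
- cap_1_tab (a point): top centre of the upright finger tab of cap 1: 12 thick (y), 18 long (x), 30 tall above the plate, at x 68, its top 32.5 above the cap's origin along the cap's z (71 above the bench when shut); pinch it across its 12 mm from above
- bolt_2 (a joint): how far the middle bolt has sunk, 0 to 0.0075 m. All three start at 0 and look the same. One of the three, different each time, is loose: pushed with more than about 2 N it slides down 7 mm and stays there; a tight bolt gives less than 2 mm under 25 N
- bolt_2_top (a point): top centre of the steel head (18 across, 12 tall) of the middle bolt; 64 above the bench while it is up; it stands up through the window of cap 2, free of it; the bolts are 95 apart
- cap_2: hinged aluminium cap around the middle bolt: plate 5 thick, 52 wide (y), ending at x 84, with a 32 x 32 window centred at x 32. Origin on the hinge axis at mid-thickness, on the robot's side, 38.5 above the bench; shut, axes as the stand's. Its far end rises and swings towards the robot (z tips towards the robot), up to 1.2 rad; falls shut if let go; 0.16 kg, hinge almost free
- cap_2_tab (a point): top centre of the upright finger tab of cap 2: 12 thick (y), 18 long (x), 30 tall above the plate, at x 68, its top 32.5 above the cap's origin along the cap's z (71 above the bench when shut); pinch it across its 12 mm from above
- bolt_3 (a joint): how far the right (-y of the stand) bolt has sunk, 0 to 0.0075 m. All three start at 0 and look the same. One of the three, different each time, is loose: pushed with more than about 2 N it slides down 7 mm and stays there; a tight bolt gives less than 2 mm under 25 N
- bolt_3_top (a point): top centre of the steel head (18 across, 12 tall) of the right (-y of the stand) bolt; 64 above the bench while it is up; it stands up through the window of cap 3, free of it; the bolts are 95 apart
- cap_3: hinged aluminium cap around the right (-y of the stand) bolt: plate 5 thick, 52 wide (y), ending at x 84, with a 32 x 32 window centred at x 32. Origin on the hinge axis at mid-thickness, on the robot's side, 38.5 above the bench; shut, axes as the stand's. Its far end rises and swings towards the robot (z tips towards the robot), up to 1.2 rad; falls shut if let go; 0.16 kg, hinge almost free
- cap_3_tab (a point): top centre of the upright finger tab of cap 3: 12 thick (y), 18 long (x), 30 tall above the plate, at x 68, its top 32.5 above the cap's origin along the cap's z (71 above the bench when shut); pinch it across its 12 mm from above
- jar: bystander: closed glass jar, 52 across, 60 tall; origin at the centre of its underside; leave it alone
- stapler: bystander: blue and black stapler, 130 x 34 x 45; origin at the centre of its underside; leave it alone
- marker: bystander: green marker pen lying down, 14 thick, 134 long; origin at the middle of its length, on the underside; leave it alone
- petri: bystander: clear lidded petri dish, 90 across, 15 tall; origin at the centre of its underside; leave it alone
- spanner: bystander: steel spanner lying flat, 160 long; origin at the centre of its underside; leave it alone
- slide_box: bystander: black box for slides, 80 x 60 x 35; origin at the centre of its underside; leave it alone
- beaker: bystander: open glass beaker, 64 across, 80 tall; origin at the centre of its underside; leave it alone
Not all that is in view belongs to the job. What is shaped like the collar but purple is not meant.

How it is judged:
On the way, in this order (a step that is already met when the one before it is completed fails the run):
1. the collar rests on the flange around the pillar, let go (horizontal distance between collar and pillar_seat below 0.006 m and z of collar in the frame of pillar_seat below 0.004 m and angle between collar's own z axis and vertical below 0.12 rad and contact force between collar and the fingers below 0.1 N), for 0.2 s.
2. the loose bolt has been tapped down (value of joint any of bolt_1, bolt_2, bolt_3 above 0.004 m), for 0.2 s.
3. the loose bolt's cap is held lifted by the fingers (((value of joint bolt_1 above 0.004 m and angle between cap_1's own z axis and vertical above 0.6 rad and contact force between cap_1 and the fingers above 0.3 N and angular speed of cap_1 below 0.3 rad/s and angle between each of cap_2, cap_3's own z axis and vertical below 0.15 rad) or (value of joint bolt_2 above 0.004 m and angle between cap_2's own z axis and vertical above 0.6 rad and contact force between cap_2 and the fingers above 0.3 N and angular speed of cap_2 below 0.3 rad/s and angle between each of cap_1, cap_3's own z axis and vertical below 0.15 rad) or (value of joint bolt_3 above 0.004 m and angle between cap_3's own z axis and vertical above 0.6 rad and contact force between cap_3 and the fingers above 0.3 N and angular speed of cap_3 below 0.3 rad/s and angle between each of cap_1, cap_2's own z axis and vertical below 0.15 rad))), for 0.2 s.
At the end, for the whole second after the job is handed in: The fingers hold the cap of the sunken (loose) bolt still, more than 0.6 rad (34 degrees) open (contact over 0.3 N); the other two caps are shut (under 0.15 rad); the collar is round the pillar (within 6 mm), resting on the flange (within 4 mm), upright and not touched by the fingers (all of step 1 and ((value of joint bolt_1 above 0.004 m and angle between cap_1's own z axis and vertical above 0.6 rad and contact force between cap_1 and the fingers above 0.3 N and angular speed of cap_1 below 0.3 rad/s and angle between each of cap_2, cap_3's own z axis and vertical below 0.15 rad) or (value of joint bolt_2 above 0.004 m and angle between cap_2's own z axis and vertical above 0.6 rad and contact force between cap_2 and the fingers above 0.3 N and angular speed of cap_2 below 0.3 rad/s and angle between each of cap_1, cap_3's own z axis and vertical below 0.15 rad) or (value of joint bolt_3 above 0.004 m and angle between cap_3's own z axis and vertical above 0.6 rad and contact force between cap_3 and the fingers above 0.3 N and angular speed of cap_3 below 0.3 rad/s and angle between each of cap_1, cap_2's own z axis and vertical below 0.15 rad))); the arm keeps its last pose, push and grip.
It fails at once if cap 1 lifted (over 0.25 rad) although its bolt has not been found loose by tapping it down (angle between cap_1's own z axis and vertical above 0.25 rad and not (value of joint bolt_1 above 0.004 m)).
It fails at once if cap 2 lifted (over 0.25 rad) although its bolt has not been found loose by tapping it down (angle between cap_2's own z axis and vertical above 0.25 rad and not (value of joint bolt_2 above 0.004 m)).
It fails at once if cap 3 lifted (over 0.25 rad) although its bolt has not been found loose by tapping it down (angle between cap_3's own z axis and vertical above 0.25 rad and not (value of joint bolt_3 above 0.004 m)).
It fails at once if a bystander shifted by more than 30 mm (distance of any of jar, stapler, marker, petri, spanner, slide_box, beaker from where it was at the start of the episode above 0.03 m).
It also fails if it takes over 69 s, if anything falls off the work surface, if the arm or the gripper's body presses on something with over 40 N, if the wrist force passes 120 N, or if a joint passes its speed limit or range.

## Working session

There is one attempt and no reset: what is moved stays moved. The work goes in short steps, Python scripts to look and compute and a shell command to move; the robot and the scene stay as the last step left them, time stands still between calls to the robot, and variables do not carry over. Pictures are saved under pics/ and viewed, at most 10 in all, crops included, and the job is handed in when it is done.

```bash
mkdir -p pics; cat > h.py <<'E'
import numpy as np, cv2
from scipy.spatial.transform import Rotation as Ro
from station import ctrl
def snap(c,f=None):
    k=ctrl.calibration(c); im=np.array(ctrl.get_image(c))
    if f: cv2.imwrite('pics/'+f,im)
    return im,k
def ray(k,p):
    R=np.array(k['R']);t=np.array(k['t'])
    d=R.T@np.array([(p[0]-k['cx'])/k['fx'],(p[1]-k['cy'])/k['fy'],1.]); return -R.T@t,d/np.linalg.norm(d)
def atz(k,p,z):
    o,d=ray(k,p); return o+d*(z-o[2])/d[2]
def tri(obs):
    A=0;b=0
    for k,p in obs:
        o,d=ray(k,p);M=np.eye(3)-np.outer(d,d);A=A+M;b=b+M@o
    return np.linalg.solve(A,b)
def proj(k,X):
    c=np.array(k['R'])@np.array(X)+np.array(k['t']); return [k['fx']*c[0]/c[2]+k['cx'],k['fy']*c[1]/c[2]+k['cy']]
def go(target,rot=None):
    "shift in tool axes cm"
    o=ctrl.get_obs();R=Ro.from_rotvec(o['tool_rot'])
    print('shift cm',np.round(R.inv().apply(np.array(target)-o['tool_pos'])*100,2), 'turn',np.round((R.inv()*Ro.from_rotvec(rot)).as_rotvec(),3) if rot is not None else '')
E
python3 - <<'E'
from h import *
np.set_printoptions(precision=4,suppress=True)
a,ka=snap('scene');b,kb=snap('top')
cv2.imwrite('pics/a.png',np.hstack([cv2.resize(a,(400,300)),cv2.resize(b,(400,300))]))
cv2.imwrite('pics/b.png',cv2.resize(b,(800,600)))
cv2.imwrite('pics/s.png',cv2.resize(a,(800,600)))
for c in('scene','top'):
    for q in('collar','pillar_top','pillar_seat','bolt_1_top','cap_1_tab'):
        print(c,q,[(round(d['score'],2),np.round(d['position'],1).tolist()) for d in ctrl.landmark_of(c,q)][:5])
o=ctrl.get_obs();print(o); print(Ro.from_rotvec(o['tool_rot']).as_matrix())
E
```

```text
scene collar [(0.7, [351.1, 162.9]), (0.63, [348.3, 184.7]), (0.61, [379.1, 171.7]), (0.53, [337.1, 205.5])]
scene pillar_top [(0.95, [278.0, 220.9])]
scene pillar_seat [(0.87, [278.2, 231.2])]
scene bolt_1_top [(0.44, [291.7, 180.4])]
scene cap_1_tab [(0.81, [297.6, 192.8]), (0.66, [276.2, 230.4])]
top collar [(0.8, [159.4, 188.4]), (0.77, [143.2, 215.4]), (0.75, [125.3, 244.1])]
top pillar_top [(0.8, [240.3, 150.6])]
top pillar_seat [(0.7, [243.2, 155.0])]
top bolt_1_top [(0.49, [177.8, 146.0]), (0.44, [212.2, 209.5])]
top cap_1_tab [(0.72, [212.1, 194.9])]
{'t': 0.6, 'q': array([ 1.072 ,  0.0527,  1.6129, -0.    ,  1.476 , -0.119 ]), 'dq': array([-0.0011, -0.0004, -0.0013, -0.    ,  0.0017, -0.0004]), 'effort': array([  0.    , -39.3409, -37.0231,  -0.0001,   0.0008,  -0.    ]), 'tool_pos': array([0.2317, 0.5805, 0.2313]), 'tool_rot': array([0.593 , 3.0851, 0.    ]), 'contact_force': array([-0.6313,  0.1726, -0.3898]), 'wrist_torque': array([-0.0204, -0.0817,  0.0044]), 'grip_force': 0.0, 'opening': 0.08558558245065576}
[[-0.9287  0.3707  0.    ]
 [ 0.3707  0.9287  0.    ]
 [-0.      0.     -1.    ]]
```

View pics/b.png

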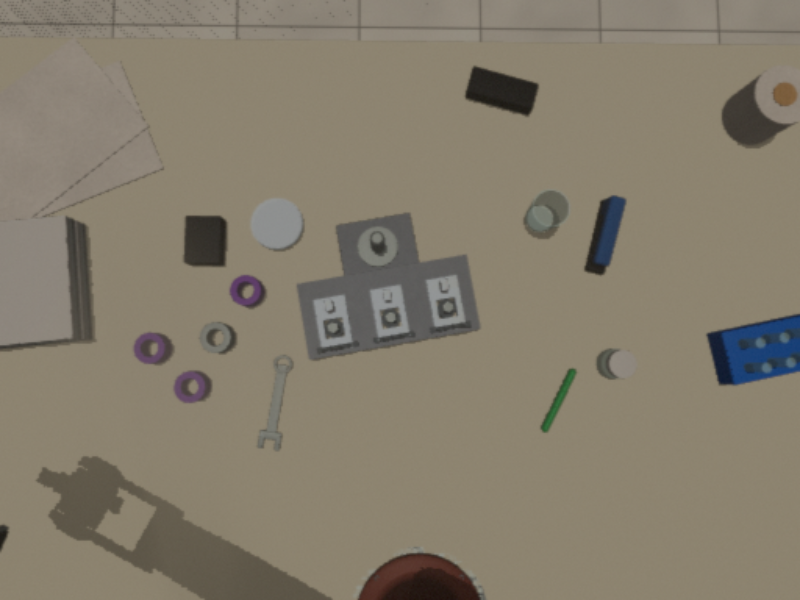

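View pics/s.png

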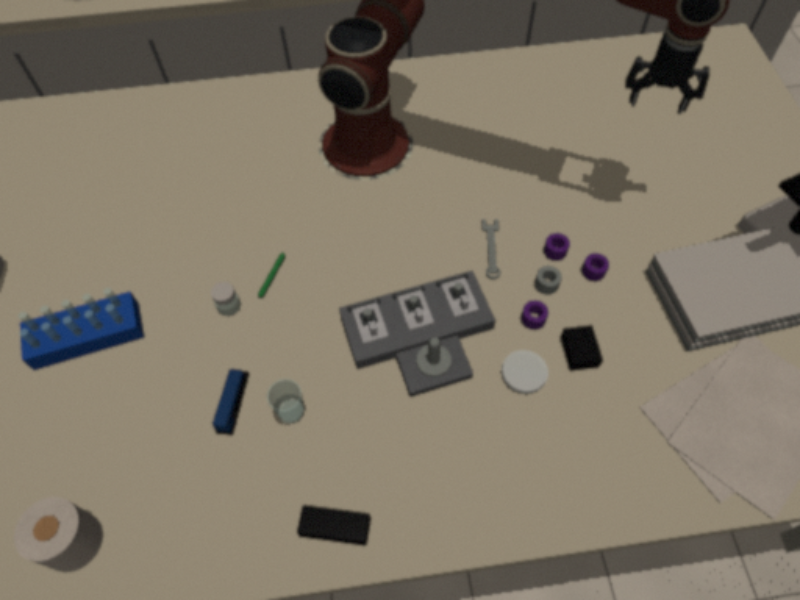

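Candidates for the collar, in native top pixels (and scene pixels):
- Grey ring at (138,216), scene (351,179).
- Purple rings at (157,186), (96,222) and (122,247).

I choose the grey one. The stand is in the middle: pillar at top (241,152), bolts at about (213,209), (250,203) and (286,196).

```bash
python3 - <<'E'
from h import *
np.set_printoptions(precision=4,suppress=True)
ka,kb=ctrl.calibration('scene'),ctrl.calibration('top')
for n,a,b in(('collar',(348.3,184.7),(143.2,215.4)),('ptop',(278,220.9),(240.3,150.6)),('seat',(278.2,231.2),(243.2,155))):
    print(n,tri([(ka,a),(kb,b)]),atz(kb,b,0),atz(kb,b,.105))
for p in((213,208.6),(249.9,202.8),(286,196.2)): print('bolt',atz(kb,p,.064))
for p in((157,186),(96,222),(122,247)): print('purple',atz(kb,p,.036))
print('greytop',atz(kb,(138,216),.036))
for p in((178,285),(182,230)): print('spanner',atz(kb,p,0.005))
b=np.array(ctrl.get_image('top'));cv2.imwrite('pics/c.png',cv2.resize(b[140:270,80:320],None,fx=3,fy=3,interpolation=cv2.INTER_CUBIC))
E
```

```text
collar [ 0.4653  0.3361 -0.0213] [0.4647 0.3304 0.    ] [0.4619 0.3026 0.105 ]
ptop [0.623  0.0692 0.0899] [0.6406 0.0715 0.    ] [0.6201 0.0696 0.105 ]
seat [0.6244 0.0669 0.0254] [0.6285 0.0636 0.    ] [0.6092 0.0625 0.105 ]
bolt [0.4798 0.139  0.064 ]
bolt [0.4944 0.0459 0.064 ]
bolt [ 0.5111 -0.0458  0.064 ]
purple [0.54  0.287 0.036]
purple [0.4471 0.4408 0.036 ]
purple [0.3831 0.373  0.036 ]
greytop [0.4622 0.3342 0.036 ]
spanner [0.2819 0.2345 0.005 ]
spanner [0.4257 0.2259 0.005 ]
```

View pics/c.png

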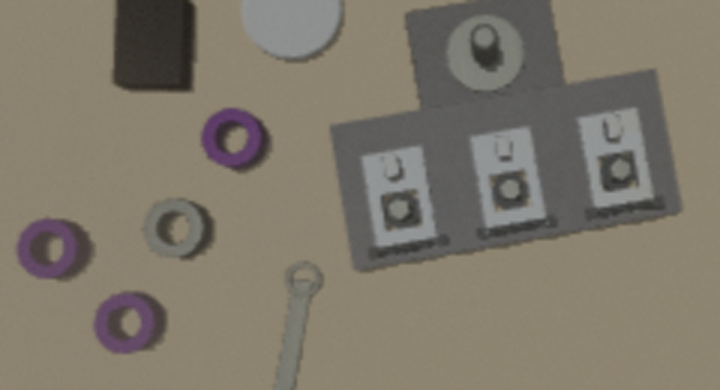

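The crop confirms it: the grey collar is at crop (178,228), clear of the three purple rings, and the current tool yaw suits the grasp. Next I move above it and refine with the wrist camera.

```bash
python3 - <<'E'
from h import *
go([.463,.333,.19])
E
```

```text
shift cm [-30.65 -14.41   4.14] turn
```

```bash
python3 -m handwheel '[[[-5.5,-2.6,0.7],[0,0,0]],[[-11,-5.2,1.4],[0,0,0]],[[-16.5,-7.8,2.1],[0,0,0]],[[-22,-10.4,2.8],[0,0,0]],[[-26,-12.2,3.5],[0,0,0]]]' -1; python3 -m handwheel '[[[-4.6,-2.2,0.6],[0,0,0]],[[-4.6,-2.2,0.6],[0,0,0]]]'
python3 - <<'E'
from h import *
im,k=snap('wrist','w1.png')
print(ctrl.get_obs()['tool_pos'])
for q in('collar','pillar_top'):
  for f in (ctrl.landmark_of,ctrl.look_for):
    print(q,[(round(d['score'],2),np.round(d['position'],1).tolist(),np.round(atz(k,d['position'],0),4)) for d in f('wrist',q)][:5])
print(k['R'],-np.array(k['R']).T@k['t'],k['fx'])
E
```

```text
t: 1.27
tool_pos: [0.4294, 0.3689, 0.1963]
tool_rot: [0.595, 3.084, 0.001]
contact_force: [0.0, 0.3, -1.0]
opening: 0.0854
grip_force: 0.0
t: 1.52
tool_pos: [0.4641, 0.3309, 0.1898]
tool_rot: [-0.6, -3.083, 0.001]
contact_force: [1.3, 1.2, 0.4]
opening: 0.0853
grip_force: 0.0
[0.46315508 0.3322614  0.1900988 ]
collar [(0.88, [353.1, 111.1], array([0.4478, 0.4457, 0.    ])), (0.84, [269.9, 79.2], array([0.3865, 0.3769, 0.    ])), (0.7, [261.1, 165.6], array([0.4658, 0.3357, 0.    ])), (0.69, [250.7, 240.2], array([0.5456, 0.2906, 0.    ]))]
collar [(0.8, [261.4, 178.7], array([0.4798, 0.3305, 0.    ])), (0.77, [276.4, 68.1], array([0.3792, 0.3867, 0.    ])), (0.62, [368.4, 114.5], array([0.4571, 0.4594, 0.    ])), (0.55, [250.5, 251.1], array([0.559 , 0.2848, 0.    ])), (0.47, [326.3, 288.9], array([0.6442, 0.3529, 0.    ]))]
pillar_top []
pillar_top [(0.64, [91.9, 258.1], array([0.4957, 0.1028, 0.    ])), (0.62, [83.6, 266.2], array([0.5016, 0.0874, 0.    ]))]
[[ 3.74794881e-01  9.27107759e-01  2.14441829e-05]
 [ 8.79196775e-01 -3.55433607e-01  3.17301092e-01]
 [ 2.94179926e-01 -1.18903971e-01 -9.48324848e-01]] [0.38965504 0.36134677 0.33310684] 311.4413750889483
```

View pics/w1.png

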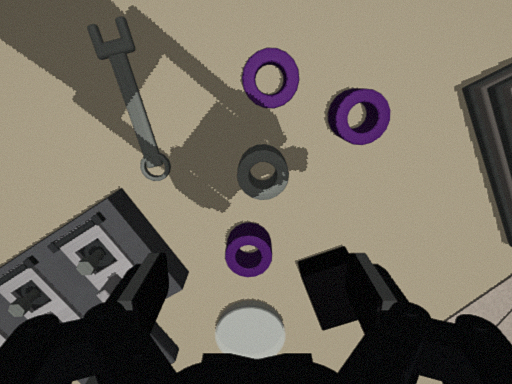

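```bash
python3 - <<'E'
from h import *
im,k=snap('wrist')
def circ(c,r,z): return np.array([proj(k,[c[0]+r*np.cos(t),c[1]+r*np.sin(t),z]) for t in np.linspace(0,6.28,60)])
g=cv2.GaussianBlur(cv2.cvtColor(im,cv2.COLOR_BGR2GRAY),(0,0),1).astype(np.float32)
G=np.hypot(cv2.Sobel(g,cv2.CV_32F,1,0),cv2.Sobel(g,cv2.CV_32F,0,1)); G=np.minimum(G,60)
def s(c):
    v=0
    for r,z in((.026,.036),(.014,.036),(.026,0)):
        p=circ(c,r,z).astype(np.float32); v+=cv2.remap(G,p[None,:,0],p[None,:,1],1).mean()*(1 if z else .4)
    return v
best=max((s((x,y)),x,y) for x in np.arange(.450,.480,.0007) for y in np.arange(.320,.350,.0007));print(best)
sc=4
o=cv2.resize(im[120:220,200:330],None,fx=sc,fy=sc,interpolation=cv2.INTER_CUBIC)
for r in(.026,.014): cv2.polylines(o,[np.int32((circ(best[1:],r,.036)-[200,120])*sc)],True,(0,0,255))
cv2.imwrite('pics/o1.png',o); go([best[1],best[2],.011])
E
```

```text
(np.float32(131.04587), np.float64(0.46749999999999947), np.float64(0.3360999999999995))
shift cm [-0.46  0.37 17.96] turn
```

View pics/o1.png

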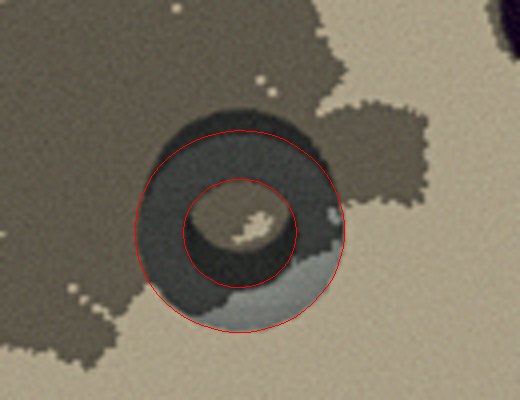

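The overlay fits the collar's top rim and bore very well (crop centre about (240,232)), so its centre is (0.4675, 0.336). Now I descend and grip.

```bash
python3 -m handwheel '[[[-0.5,0.4,5],[0,0,0]],[[-0.5,0.4,10],[0,0,0]],[[-0.5,0.4,14],[0,0,0]],[[-0.5,0.4,17],[0,0,0]],[[-0.5,0.4,17.9],[0,0,0]]]' -1; python3 -m handwheel '[[[0,0,0],[0,0,0]],[[0,0,0],[0,0,0]],[[0,0,0],[0,0,0]],[[0,0,0],[0,0,0]]]' 1 40
```

```text
t: 2.45
tool_pos: [0.4665, 0.3351, 0.0091]
tool_rot: [-0.59, -3.082, 0.004]
contact_force: [0.7, 0.3, 0.6]
opening: 0.0852
grip_force: 0.0
t: 2.95
tool_pos: [0.4702, 0.3361, 0.0136]
tool_rot: [0.592, 3.082, 0.004]
contact_force: [0.3, 0.2, 5.5]
opening: 0.0499
grip_force: 42.4
```

```bash
python3 -m handwheel '[[[0,0,-3],[0,0,0]],[[0,0,-8],[0,0,0]],[[0,0,-13],[0,0,0]],[[0,0,-17],[0,0,0]],[[0,0,-17],[0,0,0]]]'; python3 - <<'E'
from h import *
im,k=snap('wrist','w2.png'); o=ctrl.get_obs(); print(o['tool_pos'],o['opening'],o['contact_force'])
for q in('collar',):
  for f in (ctrl.landmark_of,ctrl.look_for):
    print(q,[(round(d['score'],2),np.round(d['position'],1).tolist()) for d in f('wrist',q)][:5])
R=Ro.from_rotvec(o['tool_rot']); print(R.as_matrix()); print(proj(k,np.array(o['tool_pos'])+R.apply([0,0,-.025])))
E
```

```text
t: 3.58
tool_pos: [0.4708, 0.3362, 0.186]
tool_rot: [0.592, 3.079, 0.008]
contact_force: [0.6, -0.0, -2.2]
opening: 0.0504
grip_force: 42.5
[0.46929748 0.33543294 0.18282906] 0.049986008656853334 [ 0.1288558   0.73497006 -1.58428767]
collar [(0.92, [255.7, 239.1]), (0.66, [259.5, 72.9]), (0.64, [347.9, 107.9]), (0.58, [43.1, 279.1]), (0.51, [242.5, 239.4])]
collar [(0.94, [362.5, 106.9]), (0.87, [256.4, 252.9]), (0.87, [260.5, 57.5]), (0.73, [256.6, 261.2])]
[[-0.92871271  0.37078906  0.00285816]
 [ 0.37079411  0.92871391  0.00148236]
 [-0.00210477  0.00243648 -0.99999482]]
[np.float64(253.35087521263884), np.float64(274.167260849296)]
```

View pics/w2.png

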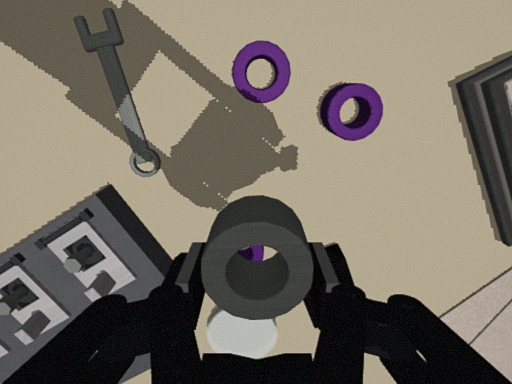

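The collar is held upright between the pads: rim at (255,255), bore at (256,270). I'll fit its position in the tool frame and plan the pillar view.

```bash
cat >> h.py <<'E'
def fitring(im,k,o,z0=-.0224):
    R=Ro.from_rotvec(o['tool_rot']);P=np.array(o['tool_pos'])
    g=cv2.GaussianBlur(cv2.cvtColor(im,cv2.COLOR_BGR2GRAY),(0,0),1).astype(np.float32)
    G=np.minimum(np.hypot(cv2.Sobel(g,cv2.CV_32F,1,0),cv2.Sobel(g,cv2.CV_32F,0,1)),60)
    T=np.linspace(0,6.28,80)
    def C(c,r): return np.array([proj(k,P+R.apply([c[0]+r*np.cos(t),c[1]+r*np.sin(t),c[2]])) for t in T],np.float32)
    def s(c):
        v=0
        for r in(.026,.014):
            p=C(c,r); v+=cv2.remap(G,p[None,:,0],p[None,:,1],1).mean()
        return v
    best=max((s((x,y,z)),x,y,z) for x in np.arange(-.008,.0081,.001) for y in np.arange(-.004,.0041,.001) for z in np.arange(z0-.006,z0+.0061,.002))
    b=np.array(best[1:])
    best=max((s(b+[x,y,z]),*(b+[x,y,z])) for x in np.arange(-.001,.0011,.0005) for y in np.arange(-.001,.0011,.0005) for z in np.arange(-.002,.0021,.001))
    return best,C(best[1:],.026),C(best[1:],.014)
E
python3 - <<'E'
from h import *
im=cv2.imread('pics/w2.png');o=ctrl.get_obs();k=ctrl.calibration('wrist')
b,c1,c2=fitring(im,k,o);print(b)
sc=4
v=cv2.resize(im[180:330,190:330],None,fx=sc,fy=sc)
for c in(c1,c2): cv2.polylines(v,[np.int32((c-[190,180])*sc)],True,(0,0,255))
cv2.imwrite('pics/o2.png',v)
for xy in [(.55,.10),(.56,.09)]:
  Rn=Ro.from_euler('z',.548)*Ro.from_rotvec(o['tool_rot']); go([*xy,.20],Rn.as_rotvec())
# predicted pixel for pillar at yaw-turned hover
P0=np.array(o['tool_pos']);R0=Ro.from_rotvec(o['tool_rot']);
Rn=Ro.from_euler('z',.548)*R0
for xy in [(.55,.08),(.53,.07),(.5,.07)]:
  X=np.array([.622,.069,.105]);loc=Rn.inv().apply(X-np.array([*xy,.2]));print(xy,proj(k,P0+R0.apply(loc)))
E
```

```text
(np.float32(101.21814), np.float64(0.001), np.float64(0.0005), np.float64(-0.021399999999999995))
shift cm [-16.35 -18.73  -2.07] turn [ 0.001 -0.001 -0.548]
shift cm [-17.65 -19.28  -2.07] turn [ 0.001 -0.001 -0.548]
(0.55, 0.08) [np.float64(230.39727736127762), np.float64(268.2346494776365)]
(0.53, 0.07) [np.float64(238.25974444483836), np.float64(288.98180986383807)]
(0.5, 0.07) [np.float64(233.4442402999509), np.float64(316.05621519233307)]
```

View pics/o2.png

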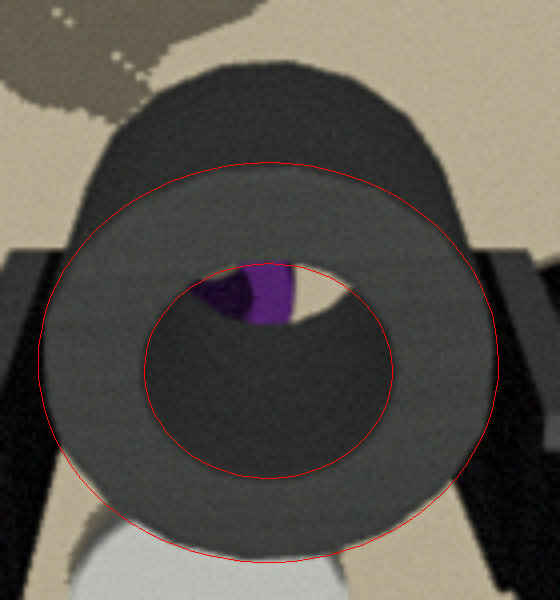

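The fit is good: collar at tool (1.0, 0.5) mm, with its bottom 14.6 mm beyond the TCP.

```bash
python3 - <<'E'
from h import *
o=ctrl.get_obs();k=ctrl.calibration('wrist')
P0=np.array(o['tool_pos']);R0=Ro.from_rotvec(o['tool_rot']);Rn=Ro.from_euler('z',.548)*R0
for xy in [(.62,.19),(.66,.17),(.68,.15),(.70,.08),(.72,.08)]:
  print(xy,end=' ')
  for X in ([.622,.069,.105],[.622,.069,.03],[.4944,.0459,.064]):
    loc=Rn.inv().apply(np.array(X)-np.array([*xy,.2]));print(np.round(proj(k,P0+R0.apply(loc))),end=' ')
  go([*xy,.2],Rn.as_rotvec())
E
```

```text
(0.62, 0.19) [105. 172.] [139. 153.] [102.  -2.] shift cm [-19.51  -7.77  -2.1 ] turn [ 0.001 -0.001 -0.548]
(0.66, 0.17) [133. 125.] [162. 117.] [130. -58.] shift cm [-23.97  -8.15  -2.11] turn [ 0.001 -0.001 -0.548]
(0.68, 0.15) [161. 103.] [184.  99.] [159. -85.] shift cm [-26.57  -9.26  -2.11] turn [ 0.001 -0.001 -0.548]
(0.7, 0.08) [260.  91.] [259.  91.] [258. -98.] shift cm [-31.02 -15.02  -2.11] turn [ 0.001 -0.001 -0.548]
(0.72, 0.08) [264.  62.] [263.  68.] [ 263. -133.] shift cm [-32.88 -14.28  -2.11] turn [ 0.001 -0.001 -0.548]
```

```bash
python3 -m handwheel '[[[-4,-1.6,-0.5],[0,0,-0.11]],[[-8,-3.2,-1],[0,0,-0.22]],[[-12,-4.8,-1.5],[0,0,-0.33]],[[-16,-6.4,-2],[0,0,-0.44]],[[-19.5,-7.8,-2],[0,0,-0.548]]]'; python3 -m handwheel '[[[0,0,0],[0,0,0]],[[0,0,0],[0,0,0]]]'; python3 - <<'E'
from h import *
im,k=snap('wrist','w3.png'); o=ctrl.get_obs(); print(o['tool_pos'],o['opening'])
for q in('pillar_top','pillar_seat','bolt_1_top','cap_1_tab'):
    for d in ctrl.landmark_of('wrist',q)[:3]: print(q,round(d['score'],2),np.round(d['position'],1),atz(k,d['position'],dict(p=.105,b=.064,c=.071)[q[0]] if 'seat' not in q else .03))
go([.69,.10,.2])
E
```

```text
t: 4.35
tool_pos: [0.6208, 0.1889, 0.1985]
tool_rot: [0.268, -3.126, 0.001]
contact_force: [0.3, 0.3, -2.7]
opening: 0.0497
grip_force: 42.5
t: 4.6
tool_pos: [0.6195, 0.1904, 0.1987]
tool_rot: [0.262, -3.126, -0.0]
contact_force: [-0.2, -0.0, -1.6]
opening: 0.05
grip_force: 42.5
[0.6194894  0.19078861 0.19928012] 0.05031077293145378
pillar_top 0.71 [103.2 170.3] [0.61998542 0.06819668 0.105     ]
pillar_seat 0.91 [136.2 151.4] [0.61955246 0.06661311 0.03      ]
bolt_1_top 0.73 [223.6   2.9] [0.48143058 0.14049707 0.064     ]
cap_1_tab 0.76 [225.2  52.9] [0.51744142 0.14735639 0.071     ]
shift cm [ -5.35 -10.16   0.1 ] turn
```

```bash
python3 -m handwheel '[[[-2.6,-5,0],[0,0,0]],[[-5.3,-10.1,0],[0,0,0]],[[-5.3,-10.1,0],[0,0,0]],[[-5.3,-10.1,0],[0,0,0]]]'; python3 - <<'E'
from h import *
import pickle
im,k=snap('wrist','w4.png'); o=ctrl.get_obs(); print(o['tool_pos'],o['tool_rot'])
P={}
for q,z in(('pillar_top',.105),('pillar_seat',.03)):
    for d in ctrl.landmark_of('wrist',q)[:2]: print(q,round(d['score'],2),np.round(d['position'],1),atz(k,d['position'],z)); P.setdefault(q,d['position'])
c=dict(pillar_top=((103.2,170.3)),pillar_seat=(136.2,151.4))
# camera A from same mount: rebuild pose
R1=Ro.from_rotvec(o['tool_rot']).as_matrix();Rm=np.array(k['R'])@R1;tm=np.array(k['t'])+np.array(k['R'])@np.array(o['tool_pos'])
RA=Ro.from_rotvec([.262,-3.126,0]).as_matrix();kA=dict(k);kA['R']=Rm@RA.T;kA['t']=tm-kA['R']@np.array([.6195,.1908,.1993])
for q in P: print(q,'tri',tri([(k,P[q]),(kA,c[q])]))
b,c1,c2=fitring(im,k,o,-.0214);print(b)
def circ(c,r,z): return np.array([proj(k,[c[0]+r*np.cos(t),c[1]+r*np.sin(t),z]) for t in np.linspace(0,6.28,60)])
v=im.copy()
for r,z in((.008,.105),(.034,.03),(.012,.098)): cv2.polylines(v,[np.int32(circ((.620,.0675),r,z)*16)],True,(0,0,255),1,cv2.LINE_AA,4)
for cc in(c1,c2): cv2.polylines(v,[np.int32(cc*16)],True,(0,255,0),1,cv2.LINE_AA,4)
cv2.imwrite('pics/o3.png',cv2.resize(v[0:330,150:410],None,fx=1.8,fy=1.8))
E
```

```text
t: 5.35
tool_pos: [0.6896, 0.1002, 0.2011]
tool_rot: [0.264, -3.13, -0.001]
contact_force: [0.4, 0.4, -1.6]
opening: 0.0502
grip_force: 42.6
[0.6893943  0.10065316 0.20121823] [ 2.65205856e-01 -3.12995879e+00 -6.78637837e-04]
pillar_top 0.58 [228.   96.8] [0.61966629 0.06662306 0.105     ]
pillar_seat 0.81 [235.7  96.6] [0.62115309 0.06785295 0.03      ]
pillar_top tri [0.6201957  0.06687967 0.10356908]
pillar_seat tri [0.62029747 0.06729009 0.0308365 ]
(np.float32(98.19565), np.float64(0.0010000000000000009), np.float64(-0.001), np.float64(-0.021399999999999995))
```

View pics/o3.png

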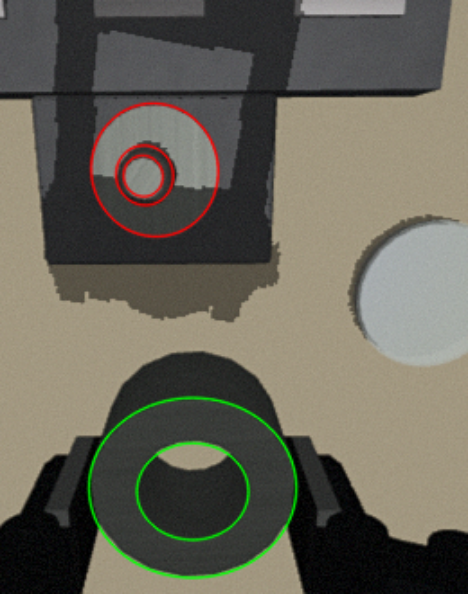

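The overlay agrees with the picture: pillar top at crop (143,176), flange ring around (155,170), and the stand's bar level in the image, so the tool is aligned with it. Pillar axis is at (0.620, 0.067).

```bash
python3 - <<'E'
from h import *
go([.6212,.0675,.13]); print(Ro.from_rotvec(ctrl.get_obs()['tool_rot']).as_matrix())
E
```

```text
shift cm [ 7.28 -2.15  7.14] turn 
[[-9.85622896e-01 -1.68959986e-01 -1.74114550e-04]
 [-1.68960023e-01  9.85622879e-01  2.25935609e-04]
 [ 1.33437206e-04  2.52105708e-04 -9.99999959e-01]]
```

```bash
python3 -m handwheel '[[[3.6,-1.1,0],[0,0,0]],[[7.3,-2.15,2],[0,0,0]],[[7.3,-2.15,5],[0,0,0]],[[7.3,-2.15,7.1],[0,0,0]],[[7.3,-2.15,7.1],[0,0,0]]]'; python3 - <<'E'
from h import *
im,k=snap('wrist'); o=ctrl.get_obs(); print(o['tool_pos'])
b,c1,c2=fitring(im,k,o,-.0214);print(b)
v=im.copy()
for r,z in((.008,.105),(.012,.098)): cv2.polylines(v,[np.int32(np.array([proj(k,[.6202+r*np.cos(t),.0673+r*np.sin(t),z]) for t in np.linspace(0,6.28,60)])*16)],True,(0,0,255),1,cv2.LINE_AA,4)
for cc in(c1,c2): cv2.polylines(v,[np.int32(cc*16)],True,(0,255,0),1,cv2.LINE_AA,4)
cv2.imwrite('pics/o4.png',np.hstack([cv2.resize(q[180:340,180:330],None,fx=2.6,fy=2.6) for q in(im,v)]))
go([.6212,.0675,.045])
E
```

```text
t: 6.12
tool_pos: [0.6201, 0.067, 0.128]
tool_rot: [0.265, -3.126, -0.001]
contact_force: [0.3, -0.5, -2.4]
opening: 0.0499
grip_force: 42.5
[0.62140637 0.06683996 0.12979802]
(np.float32(109.2842), np.float64(0.002), np.float64(0.0), np.float64(-0.019399999999999994))
shift cm [-0.    0.07  8.48] turn
```

View pics/o4.png

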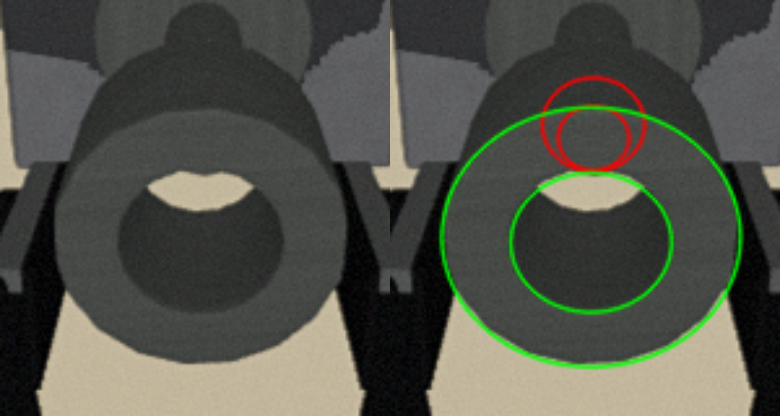

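```bash
python3 - <<'E'
from h import *
k=ctrl.calibration('wrist')
for r,z in((.012,.03),(.034,.03)):
    p=np.array([proj(k,[.6202+r*np.cos(t),.0673+r*np.sin(t),z]) for t in np.linspace(0,6.28,60)]);print((p.min(0)-[180,180])*2.6,(p.max(0)-[180,180])*2.6)
E
```

```text
[164.28735825  -9.76776419] [240.19391808  62.43852921]
[ 94.67135454 -79.92561687] [309.92514121 124.98130277]
```

Predicted pillar and flange outlines match what shows beside the collar, so I lower in stages and watch the force.

```bash
python3 -m handwheel '[[[0,0.05,1.2],[0,0,0]],[[0,0.05,2.2],[0,0,0]],[[0,0.05,3.2],[0,0,0]],[[0,0.05,3.2],[0,0,0]]]'
```

```text
t: 6.68
tool_pos: [0.6213, 0.0669, 0.0971]
tool_rot: [0.264, -3.13, -0.001]
contact_force: [1.0, 0.6, -1.8]
opening: 0.0498
grip_force: 42.6
```

```bash
python3 -m handwheel '[[[0,0,1.5],[0,0,0]],[[0,0,3],[0,0,0]],[[0,0,4.4],[0,0,0]],[[0,0,4.9],[0,0,0]],[[0,0,4.9],[0,0,0]]]'; python3 -m handwheel '[[[0,0,0.2],[0,0,0]],[[0,0,0.2],[0,0,0]]]'
```

```text
t: 7.3
tool_pos: [0.6213, 0.0669, 0.0486]
tool_rot: [0.264, -3.13, -0.0]
contact_force: [0.4, 1.4, -2.3]
opening: 0.05
grip_force: 42.5
t: 7.55
tool_pos: [0.6215, 0.0667, 0.0475]
tool_rot: [0.264, -3.13, 0.0]
contact_force: [1.3, 0.3, -1.4]
opening: 0.0499
grip_force: 42.6
```

```bash
python3 -m handwheel '[[[0,0,0.2],[0,0,0]],[[0,0,0.2],[0,0,0]]]';python3 -m handwheel '[[[0,0,0.15],[0,0,0]],[[0,0,0.15],[0,0,0]]]'
```

```text
t: 7.8
tool_pos: [0.6214, 0.0667, 0.0452]
tool_rot: [0.264, -3.13, 0.0]
contact_force: [0.1, 0.5, -2.4]
opening: 0.05
grip_force: 42.6
t: 8.05
tool_pos: [0.6215, 0.0667, 0.0437]
tool_rot: [0.264, -3.13, 0.0]
contact_force: [-0.7, 0.1, -2.2]
opening: 0.0499
grip_force: 42.6
```

```bash
python3 -m handwheel '[[[0,0,0.1],[0,0,0]],[[0,0,0.1],[0,0,0]]]';python3 -m handwheel '[[[0,0,0],[0,0,0]],[[0,0,0],[0,0,0]],[[0,0,0],[0,0,0]],[[0,0,0],[0,0,0]]]' -1
```

```text
t: 8.3
tool_pos: [0.6215, 0.0667, 0.0437]
tool_rot: [0.264, -3.13, 0.0]
contact_force: [-3.9, -0.4, 5.1]
opening: 0.0499
grip_force: 43.3
t: 8.8
tool_pos: [0.6215, 0.0668, 0.0427]
tool_rot: [0.264, -3.13, 0.0]
contact_force: [0.2, -0.9, -0.4]
opening: 0.0855
grip_force: 0.0
```

```bash
python3 -m handwheel '[[[0,0,-5],[0,0,0]],[[0,0,-10],[0,0,0]],[[0,0,-16],[0,0,0]],[[2,0.3,-18],[0,0,0]],[[5,0.3,-18],[0,0,0]]]'; python3 -m handwheel '[[[1,0,0],[0,0,0]],[[1,0,0],[0,0,0]],[[1,0,0],[0,0,0]]]' 1 40; python3 - <<'E'
from h import *
np.set_printoptions(precision=4,suppress=True)
im,k=snap('wrist','w5.png'); o=ctrl.get_obs(); print(o['tool_pos'],o['opening'])
for q,z in(('bolt_1_top',.064),('cap_1_tab',.071),('collar',.03),('pillar_top',.105)):
    for d in ctrl.landmark_of('wrist',q)[:5]: print(q,round(d['score'],2),np.round(d['position'],1),atz(k,d['position'],z))
t,kt=snap('top')
print([(round(d['score'],2),d['position'],atz(kt,d['position'],.03)) for d in ctrl.landmark_of('top','collar')])
v=np.hstack([cv2.resize(im,(480,360)),cv2.resize(t[120:240,180:310],(390,360))]);cv2.imwrite('pics/v5.png',cv2.resize(v,(800,331)))
E
```

```text
t: 9.43
tool_pos: [0.5731, 0.0614, 0.2264]
tool_rot: [-0.264, 3.124, -0.001]
contact_force: [-0.3, -0.6, 0.3]
opening: 0.0853
grip_force: 0.0
t: 9.8
tool_pos: [0.5623, 0.0597, 0.2224]
tool_rot: [0.264, -3.13, -0.0]
contact_force: [0.0, -0.2, -0.1]
opening: 0.0324
grip_force: 0.0
[0.5623 0.0597 0.2224] 0.024325567570491004
bolt_1_top 0.83 [359.5 106.2] [0.4825 0.1435 0.064 ]
cap_1_tab 0.76 [359.  146.5] [0.5184 0.1507 0.071 ]
collar 0.8 [445.7 177.2] [0.5405 0.2704 0.03  ]
collar 0.55 [256.7 109.9] [0.504  0.0496 0.03  ]
pillar_top 0.56 [256.1 243.6] [0.6187 0.0685 0.105 ]
pillar_top 0.55 [155.2  71.9] [ 0.4843 -0.0342  0.105 ]
pillar_top 0.51 [376.8 256.8] [0.6133 0.1837 0.105 ]
[(0.86, [156.2, 187.1], array([0.5377, 0.2904, 0.03  ])), (0.61, [101.4, 223.2], array([0.444 , 0.4292, 0.03  ])), (0.61, [123.6, 247.0], array([0.3828, 0.3708, 0.03  ]))]
```

View pics/v5.png

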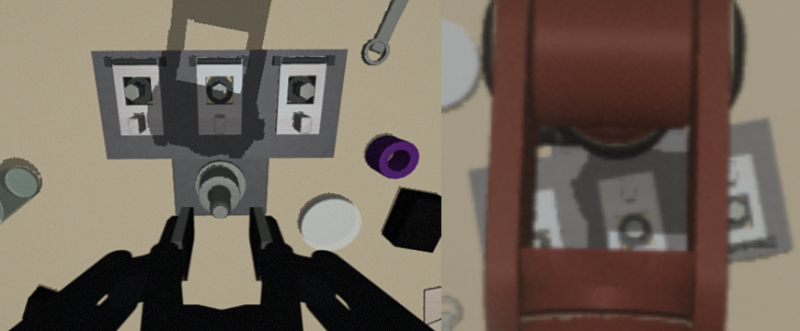

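The collar sits around the pillar at view (219,185), down on the flange. The three caps with their hex heads are at view (138,90), (220,90) and (301,90). I'll fit the cap outlines for an exact stand pose.

```bash
cat > fit.py <<'E'
from h import *
from scipy.optimize import minimize
def fit(im,k,x0=(.463,.0405,.17)):
    g=cv2.GaussianBlur(cv2.cvtColor(im,cv2.COLOR_BGR2GRAY),(0,0),1.2).astype(np.float32)
    gx=cv2.Sobel(g,cv2.CV_32F,1,0);gy=cv2.Sobel(g,cv2.CV_32F,0,1);G=np.minimum(np.hypot(gx,gy),80)
    L=[]
    def seg(a,b): L.extend([np.array(a)+(np.array(b)-a)*t for t in np.linspace(0.03,.97,25)])
    for yo in(.095,0,-.095):
        seg([.0835,yo-.026],[.0835,yo+.026])
        for s in(-.026,.026): seg([.012,yo+s],[.084,yo+s])
        for s in(-.016,.016): seg([.016,yo+s],[.048,yo+s]); seg([.032+s,yo-.016],[.032+s,yo+.016])
    L=np.array(L)
    def pts(p):
        c,s=np.cos(p[2]),np.sin(p[2]); W=np.c_[p[0]+c*L[:,0]-s*L[:,1],p[1]+s*L[:,0]+c*L[:,1],np.full(len(L),.041)]
        C=W@np.array(k['R']).T+np.array(k['t']); return np.c_[k['fx']*C[:,0]/C[:,2]+k['cx'],k['fy']*C[:,1]/C[:,2]+k['cy']].astype(np.float32)
    f=lambda p:-cv2.remap(G,pts(p)[None,:,0].copy(),pts(p)[None,:,1].copy(),1).mean()
    b=min((f((x0[0]+a,x0[1]+d,x0[2]+e)),x0[0]+a,x0[1]+d,x0[2]+e) for a in np.arange(-.008,.0081,.001) for d in np.arange(-.01,.0101,.001) for e in np.arange(-.04,.041,.01))
    r=minimize(f,b[1:],method='Nelder-Mead',options=dict(initial_simplex=np.array(b[1:])+np.array([[0,0,0],[.001,0,0],[0,.001,0],[0,0,.01]]))); return r.x,r.fun
def world(p,x,y): c,s=np.cos(p[2]),np.sin(p[2]); return np.array([p[0]+c*x-s*y,p[1]+s*x+c*y])
E
python3 - <<'E'
from fit import *
im,k=snap('wrist');o=ctrl.get_obs();p,s=fit(im,k);print(p,s,o['tool_pos'])
for i,yo in((1,.095),(2,0),(3,-.095)):
    b=world(p,.032,yo);t=world(p,.068,yo);print(i,'bolt',b,np.round(proj(k,[*b,.064])),'tab',t,np.round(proj(k,[*t,.071])))
print('pillar in stand', Ro.from_euler('z',-p[2]).apply([.6202-p[0],.0673-p[1],0]))
im,k=snap('top')
E
```

```text
[0.46782487 0.04084964 0.17188442] -78.56926727294922 [0.56201801 0.05969482 0.22270437]
1 bolt [0.48310459 0.139923  ] [356. 106.] tab [0.5185741  0.14608042] [354. 146.]
2 bolt [0.49935332 0.0463229 ] [254. 107.] tab [0.53482283 0.05248032] [254. 146.]
3 bolt [ 0.51560206 -0.0472772 ] [153. 107.] tab [ 0.55107157 -0.04111978] [154. 147.]
pillar in stand [ 1.54653815e-01 -1.54748617e-06  0.00000000e+00]
```

```bash
python3 - <<'E'
from h import *
o=ctrl.get_obs();print(o['opening'])
for t in ([.4994,.0463,.075],[.4831,.1399,.075],[.5156,-.0473,.075]): go(t,[.264,-3.13,0])
E
```

```text
-1.1776363692930407e-05
shift cm [ 6.39 -0.27 14.77] turn [-0.  0. -0.]
shift cm [ 6.43  9.23 14.77] turn [-0.  0. -0.]
shift cm [ 6.36 -9.77 14.77] turn [-0.  0. -0.]
```

```bash
python3 -m handwheel '[[[3,-0.15,2],[0,0,0]],[[6.4,-0.25,6],[0,0,0]],[[6.4,-0.25,11],[0,0,0]],[[6.4,-0.25,14.7],[0,0,0]],[[6.4,-0.25,14.7],[0,0,0]]]'; python3 -m handwheel '[[[0,0,0.6],[0,0,0]],[[0,0,1.1],[0,0,0]],[[0,0,1.1],[0,0,0]]]'; python3 -m handwheel '[[[0,0,0.2],[0,0,0]],[[0,0,0.2],[0,0,0]]]'
```

```text
t: 10.88
tool_pos: [0.4963, 0.0466, 0.0726]
tool_rot: [0.263, -3.123, -0.002]
contact_force: [-0.1, -0.7, 0.3]
opening: -0.0001
grip_force: 0.0
t: 11.25
tool_pos: [0.4998, 0.0465, 0.0656]
tool_rot: [-0.264, 3.129, -0.0]
contact_force: [-0.0, 0.2, 0.3]
opening: -0.0
grip_force: 0.0
t: 11.5
tool_pos: [0.4998, 0.0465, 0.0634]
tool_rot: [-0.264, 3.129, -0.0]
contact_force: [0.8, -0.4, 1.2]
opening: -0.0001
grip_force: 0.5
```

```bash
python3 -m handwheel '[[[0,0,0.2],[0,0,0]],[[0,0,0.2],[0,0,0]]]'; python3 -m handwheel '[[[0,0,0.2],[0,0,0]],[[0,0,0.2],[0,0,0]]]'
```

```text
t: 11.75
tool_pos: [0.4995, 0.0465, 0.061]
tool_rot: [-0.264, 3.13, -0.0]
contact_force: [1.3, 0.3, 1.4]
opening: 0.0002
grip_force: 0.7
t: 12.0
tool_pos: [0.4991, 0.0465, 0.0586]
tool_rot: [0.264, -3.13, -0.0]
contact_force: [0.4, -0.3, 1.7]
opening: 0.0001
grip_force: 0.5
```

```bash
python3 -m handwheel '[[[0,0,0.2],[0,0,0]],[[0,0,0.2],[0,0,0]]]'; python3 -m handwheel '[[[0,0,0.1],[0,0,0]],[[0,0,0.1],[0,0,0]]]'; python3 -m handwheel '[[[0,0,0.15],[0,0,0]],[[0,0,0.15],[0,0,0]]]'
```

```text
t: 12.25
tool_pos: [0.4992, 0.0465, 0.057]
tool_rot: [0.264, -3.13, 0.0]
contact_force: [-0.7, -1.5, 4.1]
opening: 0.0001
grip_force: 2.1
t: 12.5
tool_pos: [0.4993, 0.0465, 0.057]
tool_rot: [0.264, -3.13, 0.0]
contact_force: [-5.4, 0.9, 10.1]
opening: -0.0004
grip_force: 5.1
t: 12.75
tool_pos: [0.4994, 0.0465, 0.0569]
tool_rot: [0.264, -3.129, 0.0]
contact_force: [-9.1, -0.4, 19.2]
opening: -0.0002
grip_force: 9.5
```

Bolt 2 slid down 7 mm at about 1.5 N to a hard stop, so it is the loose one. Next is cap 2's tab, with the fingers part open.

```bash
python3 -m handwheel '[[[0,0,-2],[0,0,0]],[[0,0,-5],[0,0,0]],[[0,0,-5],[0,0,0]],[[0,0,-5],[0,0,0]]]' -0.1 30; python3 - <<'E'
from fit import *
im,k=snap('wrist');o=ctrl.get_obs();print(o['tool_pos'],o['opening'])
for d in ctrl.landmark_of('wrist','cap_2_tab')[:3]: print(round(d['score'],2),d['position'],atz(k,d['position'],.071))
go([.5348,.0525,.047],[.264,-3.13,0])
E
```

```text
t: 13.25
tool_pos: [0.4983, 0.0465, 0.103]
tool_rot: [0.264, -3.129, -0.0]
contact_force: [0.3, -0.4, 0.1]
opening: 0.047
grip_force: 0.0
[0.49799891 0.04655299 0.10256633] 0.047014591309602616
0.94 [255.5, 277.7] [0.53478364 0.05160486 0.071     ]
shift cm [-3.75 -0.03  5.53] turn [ 0.001 -0.003 -0.   ]
```

```bash
python3 -m handwheel '[[[-1.9,0,0],[0,0,0]],[[-3.7,0,0],[0,0,0]],[[-3.7,0,2.5],[0,0,0]],[[-3.7,0,4.7],[0,0,0]],[[-3.7,0,5.4],[0,0,0]]]'; python3 -m handwheel '[[[0,0,0],[0,0,0]],[[0,0,0],[0,0,0]],[[0,0,0],[0,0,0]],[[0,0,0],[0,0,0]]]' 1 30; python3 - <<'E'
from fit import *
o=ctrl.get_obs();T=np.array(o['tool_pos']);print(T,o['contact_force'],o['opening'],o['grip_force'])
p=(.46782,.04085,.17188);v=T[:2]-p[:2];x=v@[np.cos(p[2]),np.sin(p[2])];z=T[2]-.0385;print(x,z)
for a in(.075,.15,.225,.3,.375): print(a,'tx',round(-100*(x*(np.cos(a)-1)-z*np.sin(a)),2),'tz',round(-100*(x*np.sin(a)+z*(np.cos(a)-1)),2))
E
```

```text
t: 13.98
tool_pos: [0.5335, 0.0528, 0.0473]
tool_rot: [0.263, -3.125, -0.001]
contact_force: [0.0, 0.7, -0.3]
opening: 0.0473
grip_force: 0.0
t: 14.48
tool_pos: [0.5362, 0.053, 0.0512]
tool_rot: [-0.264, 3.129, 0.001]
contact_force: [-0.0, 2.3, 2.2]
opening: 0.0112
grip_force: 32.3
[0.53619564 0.05304502 0.05118931] [-0.03234026  2.25818243  2.18428426] 0.011178793782173407 32.28684961795807
0.06945389899509831 0.012689310198110842
0.075 tx 0.11 tz -0.52
0.15 tx 0.27 tz -1.02
0.225 tx 0.46 tz -1.52
0.3 tx 0.69 tz -2.0
0.375 tx 0.95 tz -2.46
```

Tab gripped (11 mm opening, 32 N). Now I swing it about the hinge.

```bash
python3 -m handwheel '[[[0.11,0,-0.52],[0,-0.075,0]],[[0.27,0,-1.02],[0,-0.15,0]],[[0.46,0,-1.52],[0,-0.225,0]],[[0.69,0,-2.0],[0,-0.3,0]],[[0.95,0,-2.46],[0,-0.375,0]]]'; python3 - <<'E'
from fit import *
o=ctrl.get_obs();R=Ro.from_rotvec(o['tool_rot']).as_matrix();T=np.array(o['tool_pos']);p=(.46782,.04085,.17188)
print('tilt',np.arccos(-R[2,2]),R[:,2],'hinge dist',np.hypot((T[:2]-p[:2])@[np.cos(p[2]),np.sin(p[2])],T[2]-.0385),o['q'],o['grip_force'])
E
```

```text
t: 15.1
tool_pos: [0.5269, 0.0514, 0.0763]
tool_rot: [-0.232, 2.753, 0.045]
contact_force: [-0.4, 3.9, 1.9]
opening: 0.0112
grip_force: 32.3
tilt 0.3793689216666673 [ 0.36509644  0.06206534 -0.92889853] hinge dist 0.07094431810956812 [-0.09509257 -0.26601717  2.21379391  0.13099943  0.83066114 -1.9049788 ] 32.29456543922424
```

```bash
python3 -m handwheel '[[[0.11,0,-0.52],[0,-0.075,0]],[[0.27,0,-1.02],[0,-0.15,0]],[[0.46,0,-1.52],[0,-0.225,0]],[[0.69,0,-2.0],[0,-0.3,0]],[[0.95,0,-2.46],[0,-0.375,0]]]'; python3 -m handwheel '[[[0,0,0],[0,0,0]],[[0,0,0],[0,0,0]],[[0,0,0],[0,0,0]],[[0,0,0],[0,0,0]]]'; python3 - <<'E'
from fit import *
o=ctrl.get_obs();R=Ro.from_rotvec(o['tool_rot']).as_matrix();T=np.array(o['tool_pos']);p=(.46782,.04085,.17188)
print('tilt',np.arccos(-R[2,2]),'hinge dist',np.hypot((T[:2]-p[:2])@[np.cos(p[2]),np.sin(p[2])],T[2]-.0385),o['q'],o['grip_force'],abs(np.array(o['dq'])).max())
s,k=snap('scene')
for q in('collar','pillar_seat','pillar_top','cap_2_tab'):
  for d in ctrl.landmark_of('scene',q)[:4]: print(q,round(d['score'],2),np.round(d['position'],1))
print('expected collar px seated',proj(k,[.6202,.0673,.03]),'tab2 lifted',proj(k,[*world(p,.068*np.cos(.75)-.0325*np.sin(.75),0),.0385+.068*np.sin(.75)+.0325*np.cos(.75)]),'shut',proj(k,[.5348,.0525,.071]))
for n,yo in((1,.095),(3,-.095)): print('tab',n,proj(k,[*world(p,.068,yo),.071]))
E
```

```text
t: 15.72
tool_pos: [0.5094, 0.0482, 0.0962]
tool_rot: [-0.201, 2.38, 0.079]
contact_force: [-1.2, 5.7, 5.1]
opening: 0.0114
grip_force: 32.6
t: 16.23
tool_pos: [0.5097, 0.0483, 0.0959]
tool_rot: [-0.202, 2.383, 0.079]
contact_force: [-1.9, 4.8, 6.8]
opening: 0.011
grip_force: 32.9
tilt 0.7518449513758333 hinge dist 0.07139572229467653 [-0.1820066  -0.56114285  2.48186418  0.46608167  0.54911103 -2.23741537] 32.86065995693207 0.0021870838204345873
collar 0.76 [377.9 170.8]
collar 0.72 [339.9 205.8]
collar 0.53 [278.  231.6]
collar 0.5 [354.5 159.6]
pillar_seat 0.66 [274.6 229.7]
pillar_top 0.76 [275.9 219.9]
cap_2_tab 0.45 [262.4 180.6]
cap_2_tab 0.38 [265.  190.5]
expected collar px seated [np.float64(276.99492385135426), np.float64(229.31701096440696)] tab2 lifted [np.float64(263.83548693565365), np.float64(181.82518147822248)] shut [np.float64(268.02124657603343), np.float64(199.06002182096546)]
tab 1 [np.float64(297.23670414053066), np.float64(190.74508188451287)]
tab 3 [np.float64(238.15513122213568), np.float64(207.56880736951572)]
```

Collar origin shows at the seat (278,232 against 277,229 expected) and the lifted tab sits where a 43° opening puts it (262,181 against 264,182 expected). The arm is still and the grip firm, so I hand in.

```bash
python3 -c "
from station import ctrl
print(ctrl.finish_job())"
```

```text
the job is handed in; nothing more can be done
None
```

Job handed in with no verdict shown: the collar is on the flange and let go, bolt 2 (middle) sank 7 mm on the first tap so bolts 1 and 3 were not tapped, and cap 2 is held open at about 43° with the other caps left untouched.

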